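# Hold a test cartridge pressed on a leak-test dock

### The job

Set the blue cartridge down gently and upright on the grey leak-test dock, so that the dock's two pegs go up into the slots in its underside and its yellow-striped port side faces the orange pad. Then push it back and down at once, so that the orange pad and the aluminium deck are both pressed in on their springs by about half of their travel or more, and finish while still holding it pressed like that; do not let go. Leave the other things on the bench where they are.

Things in the scene. Friction and masses are not known exactly. Their poses are not given: they have to be found in the camera images.
- cartridge: Loose blue block, 56 (x) x 110 (y) x 60 (z) mm, about 350 g, standing on the bench. Centred on top is a grey grip rib, 22 (x) x 64 (y) x 38 (z) mm: top 98 mm above the underside. Origin: centre of the underside, z up. Slots in the underside at x = 0, y = +32 and -32 mm, each 34 mm long in x, 14 mm wide in y, 32 mm deep. +x is the port side, marked by a yellow stripe on the top edge.
- port_face (a point): Point on the cartridge's flat port side (+x, three flush brass ports): 28 mm in x from its origin, y = 0, 20 mm above its underside; axes as the cartridge.
- dock: Leak-test dock, fixed to the bench: grey plate, x -80 to +90 mm, y +-85 mm, 16 mm thick. Origin on the bench midway between its two pegs, z up, +x towards its fence. The fence is a white block, x 40 to 74 mm, y +-65 mm, top 74 mm above the bench, carrying a sprung orange pad. In front of it is a sprung aluminium deck, x -59 to +33 mm, y +-70 mm.
- peg_a (a point): Tip of the fixed steel peg at y = +32 mm of the dock, 52 mm above the bench. 10 mm diameter, the last 10 mm tapering to 4 mm; it comes up through the deck. With the pegs in its slots the cartridge's origin can be anywhere from x = -12 to +12 mm of the dock; its port side just touches the resting pad at x = -2 mm.
- peg_b (a point): Tip of the other peg, the same, at y = -32 mm of the dock.
- deck (a joint): How far the deck is pressed straight down, m: 0 at rest to 0.010 at its stop. It carries the cartridge's weight without sinking; then it starts to sink at about 5 N of extra push and needs about 0.8 N more for each mm.
- pad (a joint): How far the orange pad is pressed into the fence, along the dock's +x, m: 0 at rest to 0.010 at its stop. It starts to move at about 2 N and needs about 0.8 N more for each mm.
- deck_top (a point): Centre of the deck's top face, midway between the pegs, 36 mm above the bench at rest; it moves with the deck.
- pad_face (a point): Centre of the orange pad's face, which looks to the dock's -x: at rest x = 26 mm of the dock, 56 mm above the bench; the face is 100 mm wide (y) and 30 mm high. It moves with the pad.
- amber_bottle: Bystander: amber bottle, 64 mm diameter, 150 mm tall; origin under its centre.
- clear_bottle_a: Bystander: clear bottle with blue cap, 60 mm diameter, 130 mm tall; origin under its centre.
- clear_bottle_b: Bystander: green glass bottle with blue cap, 60 mm diameter, 130 mm tall; origin under its centre.
- beaker: Bystander: glass beaker, 70 mm diameter, 90 mm tall; origin under its centre.
- vial: Bystander: small vial, 24 mm diameter, 45 mm tall, between the robot and the work; origin under its centre.
- jar: Bystander: white jar with red lid, 44 mm diameter, 50 mm tall; origin under its centre.
- tip_box: Bystander: grey box with clear lid, 87 x 122 x 65 mm; origin under its centre.
There are look-alikes about, which are no part of the job. What is shaped like the dock but purple is not meant.

How it is judged:
On the way:
1. the cartridge is seated upright with both pegs in its slots: its underside no more than 5 mm above the resting deck, port side towards the pad, yaw within 0.08 rad of the dock (y of cartridge in the frame of dock between -0.005 and 0.005 m and angle between the x axis of cartridge and the x axis of dock, either way round below 0.08 rad and angle between cartridge's own z axis and vertical below 0.09 rad and z of cartridge in the frame of dock below 0.041 m and x of cartridge in the frame of dock between -0.015 and 0.015 m and x of port_face in the frame of dock above 0.012 m), for 0.1 s.
At the end, for the whole second after the job is handed in: Robot still pushing on the cartridge, which is on its pegs, at rest, upright (0.09 rad), in line with the dock (0.08 rad, 5 mm sideways), its port side pressing the orange pad in by at least 4 mm and its underside pressing the deck down by at least 4 mm, for the whole last second (y of cartridge in the frame of dock between -0.005 and 0.005 m and angle between the x axis of cartridge and the x axis of dock, either way round below 0.08 rad and angle between cartridge's own z axis and vertical below 0.09 rad and x of port_face in the frame of dock above 0.03 m and x of cartridge in the frame of dock below 0.015 m and z of cartridge in the frame of dock below 0.032 m and value of joint each of pad, deck above 0.003 m and contact force between cartridge and dock above 6 N and contact force between any of the fingers, the arm and cartridge above 1.5 N and linear speed of cartridge below 0.02 m/s); the arm keeps its last pose, push and grip.
It fails at once if the cartridge is slammed onto or rammed against the dock (over 70 N) (contact force between cartridge and dock above 70 N).
It fails at once if another thing on the bench is pushed more than 30 mm from its place or knocked over (distance of any of amber_bottle, clear_bottle_a, clear_bottle_b, beaker, vial, jar, tip_box from where it was at the start of the episode above 0.03 m or angle between any of amber_bottle, clear_bottle_a, clear_bottle_b, beaker, vial, jar, tip_box's own z axis and vertical above 0.5 rad).
It also fails if it takes over 42 s, if anything falls off the work surface, if the arm or the gripper's body presses on something with over 40 N, if the wrist force passes 120 N, or if a joint passes its speed limit or range.

### The arm

A 6-joint arm with a two-finger parallel gripper is mounted at the origin on the work surface. World frame = base frame: x ahead of the robot, y to its left, z up, the work surface at z = 0. Lengths are in m, angles in rad, forces in N, time in s.
With the tool pointing down it reaches from about 0.35 to 0.775 m from the base axis. Payload 7.3 kg.
Tool frame: the origin (TCP) lies midway between the tips of the shut fingers; the grasp point (between the pads) lies 19 mm behind it (robot.tcp_to_grasp is the distance from the TCP to the grasp point, in m); x points along the fingers, z is the direction in which the jaws open and shut, and the axes are right-handed (so a half turn about x gives the same grasp; the last joint's range is limited). The gripper opens to 92 mm and grips with 3 to 60 N. Pads are 19 mm wide; open, the fingers measure 130 mm over their backs; the gripper's body (75 mm by 190 mm) begins 47 mm behind the grasp point.
Start: joints at [1.142, 0.342, 1.524, -0, 1.275, -0.146], TCP at [0.146, 0.504, 0.227] pointing down, gripper open.
Joint ranges: [-2.53, 2.53], [-0.77, 2.02], [0.04, 2.7], [-1, 4.14], [0.28, 2.66], [-3.11, 3.11]. Speed limits (rad/s): [2.57, 2.57, 3.14, 3.14, 3.14, 3.14].

### API

Orientations are given as [roll, pitch, yaw] about the fixed x, y, z axes, in that order (R = Rz(yaw) Ry(pitch) Rx(roll)).
In Python, from cell import robot gives the robot as it stands.
- The arm moves only by the tool move_arm, never from a script. Its argument "deltas" is a list of rows, each an object with "dp": the shift along the tool's x, y, z in m, a list of three; "turn": the turn, a rotation vector about the tool's x, y, z in degrees, a list of three. A call has 1 to 10 rows; each row is the pose to reach, as a shift and turn from the pose commanded when the call began, along the tool's axes at that moment; what a row does not reach only later rows make up. A row lasts 1/10 s, in which the tool goes at most 50 mm and 8.59 degrees, less where a joint would pass 70% of its speed; a pose out of reach is approached as far as the arm can. A call with a gripper value outside its range is refused whole. "hand" is the finger opening in m, from 0 to 0.0918, set as the call begins (left out, the last holds). The fingers move at their own pace and stop on an object; "squeeze" is the grip in N (left out, the last holds). Time passes only in rows, so rows that repeat a pose let the fingers close. It gives the time, the measured TCP pose, the force and the opening at its end, in the units of the state.
- robot.observe(): the state, without advancing time (a new reading comes with each control period).
- robot.read_camera(name): name is "side" or "top"; returns (picture, depth): 400x640x3 uint8, red, green, blue; 400x640 float32, m along the optical axis (not along the pixel's ray), 0 where there is no reading.
- robot.camera_info(name): a dict with "fx", "fy", "cx", "cy" (pixels), "R" (3x3) and "t" (3): a world point X has camera coordinates R X + t. Camera axes: x right, y down, z forward; pixel columns grow to the right and rows downward; lengths in m; the calibration is good to about 2 mm. A picture is of the moment at which its call begins. camera_info takes no time and is no camera call.
- robot.hand_in(): hands the job in, once; it reports no verdict.
The state is a dict: "time": time; "qpos": joint angles; "qvel": joint speeds; "joint_efforts": joint torques, N m; "tool_pos": TCP position; "tool_rot": TCP orientation; "contact_force": force on the tool from outside, world axes, zero at the start; "torque": the same for the moment, N m; "opening": finger opening in m.
Only numpy, scipy, OpenCV 4.12 (cv2) and the standard library are available. Lean on these libraries where they do the work, as an engineer would, in place of code of your own. Each camera call takes 0.05 s, during which the arm holds its last target.

## Working session

There is one attempt and no reset: what is moved stays moved. The work goes in short steps, Python scripts to look and compute and a tool call to move; the robot and the scene stay as the last step left them, time stands still between calls to the robot, and variables do not carry over. Pictures are saved under pics/ and viewed, and the job is handed in when it is done.

Besides the shell and the picture viewer there is one more tool, called as name(argument=value, ...), one argument or row to a line, values as JSON. move_arm: Moves the arm, as the interface text tells. Its arguments: {"type":"object","properties":{"deltas":{"type":"array"},"hand":{"type":"number"},"squeeze":{"type":"number"}},"required":["deltas"]}

```bash
ls; mkdir -p pics; python3 - <<'E'
from cell import robot
import cv2,numpy as np
s=robot.observe();print(s)
for n in("side","top"):
    im,d=robot.read_camera(n);cv2.imwrite(f"pics/{n}0.png",im[:,:,::-1]);np.savez(f"{n}0.npz",im=im,d=d)
    print(n,robot.camera_info(n))
print(robot.tcp_to_grasp)
E
```

```text
pics
{'time': 0.0, 'qpos': array([ 1.14198763e+00,  3.42690340e-01,  1.52501113e+00, -4.09168515e-06,
        1.27537389e+00, -1.45998666e-01]), 'qvel': array([-0.00028184, -0.00018176,  0.00087976, -0.00136318,  0.00105372,
        0.00023232]), 'joint_efforts': array([-1.92736052e-04, -4.31245422e+01, -2.44220585e+01,  7.16987858e-02,
        5.62233967e-02, -1.41836672e-04]), 'tool_pos': array([0.14631614, 0.50378526, 0.22606381]), 'tool_rot': array([ 2.99823284,  1.56931361, -1.99696497]), 'contact_force': array([ 0.24633213, -0.72608683,  0.26199043]), 'torque': array([-0.00398981,  0.00887131,  0.04253044]), 'opening': 0.09188395735518884}
side {'fx': 444.7967296979249, 'fy': 444.7967296979249, 'cx': 317.9010223072915, 'cy': 203.23566576503555, 'R': array([[ 6.86032712e-01, -7.27570696e-01,  2.06321246e-05],
       [-3.92984699e-01, -3.70572543e-01, -8.41569377e-01],
       [ 6.12308863e-01,  5.77336014e-01, -5.40149038e-01]]), 't': array([-0.37958793,  0.27820253,  1.08167074])}
top {'fx': 497.03342636766456, 'fy': 497.03342636766456, 'cx': 316.6079695149261, 'cy': 193.61484193187215, 'R': array([[ 0.00881722, -0.99988348, -0.01246119],
       [-0.98586747, -0.00660742, -0.16739673],
       [ 0.16729489,  0.01376106, -0.98581086]]), 't': array([0.00939855, 0.54262348, 1.65992932])}
0.0188
```

View pics/top0.png

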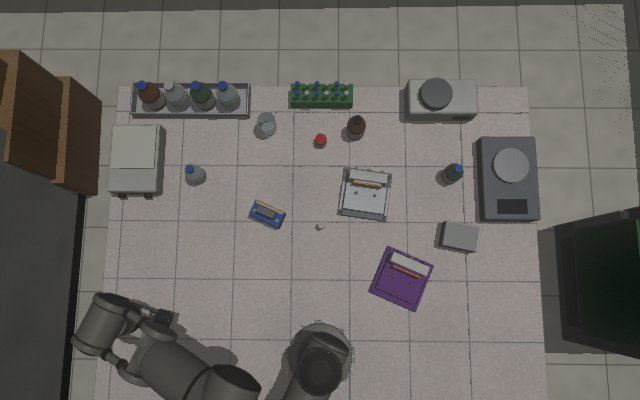

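View pics/side0.png

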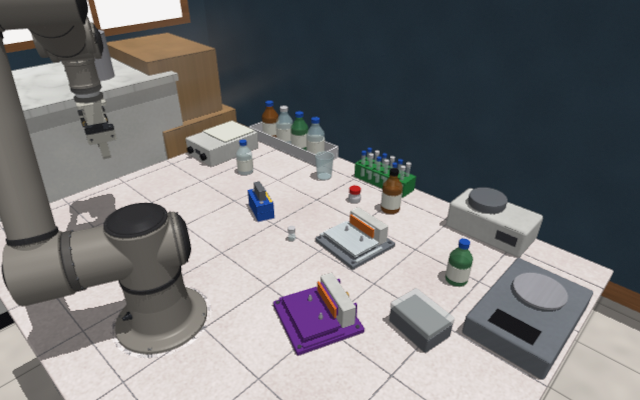

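Top view: the only blue block is at (267,214), with its yellow stripe on the upper-right edge. The grey dock is at (365,193) with its fence at the top, and the purple look-alike is at (402,278), so I reject that one. The blue bottle caps at about (190,168), (455,168) and on the rack are also not the block. Side view: cartridge (261,203), grey dock (355,240), purple one (318,313). I'll check both choices in close crops.

```bash
python3 - <<'E'
import cv2,numpy as np
a=np.load("top0.npz")["im"][:,:,::-1];b=np.load("side0.npz")["im"][:,:,::-1]
f=lambda i,x,y,w,h,k:cv2.resize(i[y:y+h,x:x+w],None,fx=k,fy=k,interpolation=cv2.INTER_CUBIC)
c=f(a,235,150,165,85,4.8); cv2.imwrite("pics/c1.png",c)
cv2.imwrite("pics/c2.png",f(b,235,165,165,105,4.8))
E
```

```text
(no output)
```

View pics/c1.png

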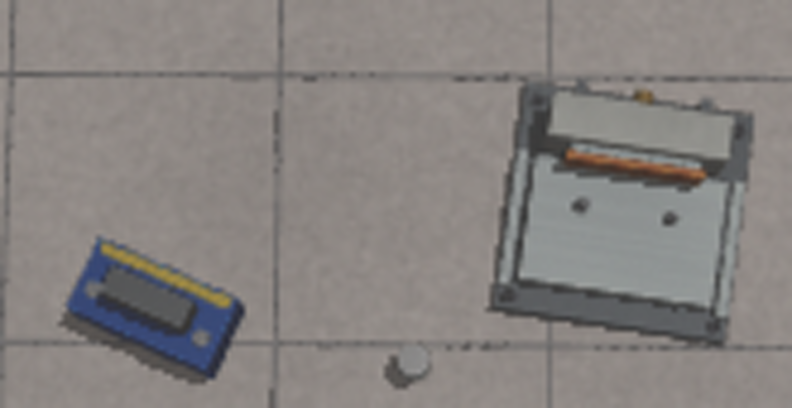

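View pics/c2.png

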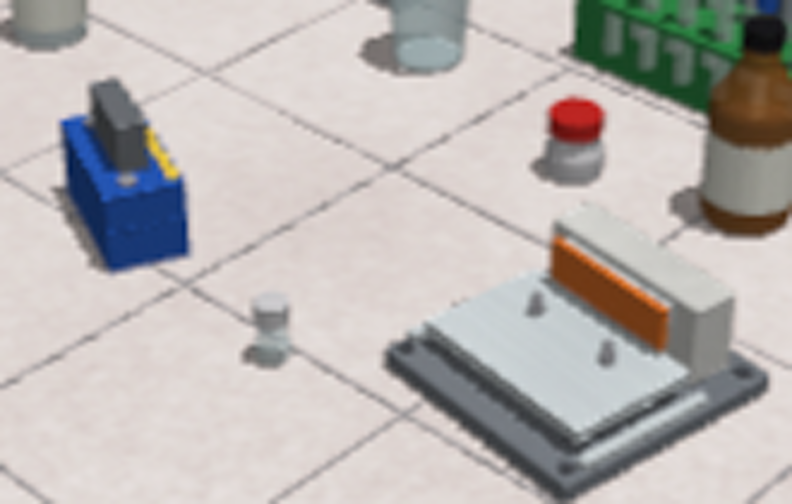

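```bash
cat > h.py <<'E'
import cv2,numpy as np
from cell import robot
def world(n,d):
    c=robot.camera_info(n);v,u=np.mgrid[:400,:640]
    P=np.stack([(u-c['cx'])/c['fx']*d,(v-c['cy'])/c['fy']*d,d],-1)
    return (P-c['t'])@c['R']
def cast(n,uv,z):
    c=robot.camera_info(n);uv=np.atleast_2d(uv).astype(float)
    r=np.c_[(uv[:,0]-c['cx'])/c['fx'],(uv[:,1]-c['cy'])/c['fy'],np.ones(len(uv))]@c['R']
    o=-c['R'].T@c['t'];return o+r*((z-o[2])/r[:,2])[:,None]
def proj(n,X):
    c=robot.camera_info(n);q=np.atleast_2d(X)@c['R'].T+c['t'];return q[:,:2]/q[:,2:]*[c['fx'],c['fy']]+[c['cx'],c['cy']]
def rect(n,mask,z):
    v,u=np.nonzero(mask);p=cast(n,np.c_[u,v],z)[:,:2]
    (c,wh,a)=cv2.minAreaRect((p*1000).astype(np.float32))
    b=cv2.boxPoints((c,wh,a));
    return np.array(c),wh,a,len(p),b
E
python3 - <<'E'
from h import *
for n,box in(("top",{"cart":(245,195,290,232),"dock":(335,165,395,225)}),("side",{"cart":(245,178,278,222),"dock":(312,200,398,268)})):
    z=np.load(n+"0.npz");im,d=z["im"],z["d"];W=world(n,d);Z=W[...,2]
    hsv=cv2.cvtColor(im,cv2.COLOR_RGB2HSV)
    for k,(a,b,c,e) in box.items():
        B=np.zeros((400,640),bool);B[b:e,a:c]=1;B&=d>0
        print(n,k,"heights mm",np.histogram(Z[B]*1000,bins=np.arange(-10,125,5))[0])
        H=hsv[...,0];S=hsv[...,1]
        if k=="cart":
            m=B&(S>110)&(((H>100)&(H<130))|((H>15)&(H<35)))&(abs(Z-.06)<.006); print("body top",rect(n,m,.06), np.median(Z[m]))
            y=B&(S>110)&((H>15)&(H<35)); print("stripe",rect(n,y,.06), np.median(Z[y]))
            m=B&(abs(Z-.098)<.008); print("rib",rect(n,m,.098),np.median(Z[m]))
        else:
            m=B&(abs(Z-.074)<.006)&(S<60); print("fence",rect(n,m,.074),np.median(Z[m]))
            m=B&(abs(Z-.036)<.006); print("deck",rect(n,m,.036),np.median(Z[m]))
            m=B&(abs(Z-.016)<.006); print("plate",rect(n,m,.016),np.median(Z[m]))
            m=B&(S>130)&(H<20); print("pad",W[m].mean(0),rect(n,m,.071))
E
```

```text
top cart heights mm [166 441 337 101  12   4   6   8   5   5   7   6  53 158 141  32  13   4
   2   5  30  67  26   5   0   0]
body top (array([471.31893921, 182.75085449]), (106.56201934814453, 51.85400390625), 66.56526947021484, 184, array([[426.34048, 144.17607],
       [473.91727, 123.55351],
       [516.29736, 221.32564],
       [468.7206 , 241.9482 ]], dtype=float32)) 0.05911604408342588
stripe (array([493.43243408, 174.41166687]), (98.04833984375, 5.341503620147705), 65.9610366821289, 48, array([[471.02295, 130.72739],
       [475.90118, 128.55148],
       [515.8419 , 218.09595],
       [510.96368, 220.27185]], dtype=float32)) 0.05924859581825205
rib (array([472.8352356 , 183.05895996]), (64.40315246582031, 21.83556365966797), 66.45396423339844, 126, array([[449.9624 , 157.9    ],
       [469.97992, 149.177  ],
       [495.70807, 208.21793],
       [475.69055, 216.94092]], dtype=float32)) 0.09722238480791282
top dock heights mm [135 487 455 199 230 273 153 109 379 439 130  32  16  22  52 113 210 119
  21   1   0   0   0   0   0   0]
fence (array([ 596.85247803, -160.04165649])
[... 2651 characters left out ...]
1],
       [ 775.89514, -100.89609],
       [ 479.0091 ,  -77.83096]], dtype=float32)) 0.03450390169609496
plate (array([ 598.38311768, -142.81089783]), (337.3565368652344, 218.80593872070312), 14.525467872619629, 798, array([[ 407.65704  ,  -79.21111  ],
       [ 462.53583  , -291.0232   ],
       [ 789.1092   , -206.41068  ],
       [ 734.2304   ,    5.4013977]], dtype=float32)) 0.014472829171064128
pad [ 0.60216692 -0.1570654   0.04941721] (array([ 603.47521973, -162.11045837]), (162.8623504638672, 106.77751159667969), 9.011411666870117, 272, array([[ 514.68677, -122.13533],
       [ 531.4115 , -227.59491],
       [ 692.2637 , -202.08559],
       [ 675.53894,  -96.62601]], dtype=float32))
```

```bash
python3 - <<'E'
from h import *
for n,(x,y,w,h) in(("top",(330,160,70,70)),("side",(310,200,90,70))):
    im=np.load(n+"0.npz")["im"][y:y+h,x:x+w,::-1]
    cv2.imwrite(f"pics/d_{n}.png",cv2.resize(im,None,fx=8,fy=8,interpolation=cv2.INTER_NEAREST))
E
```

```text
(no output)
```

View pics/d_top.png

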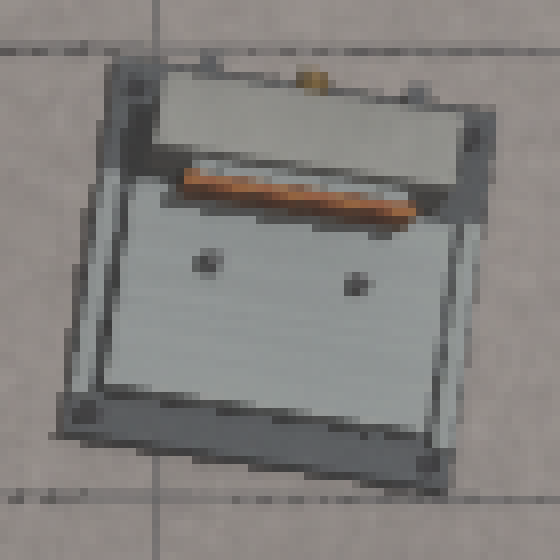

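View pics/d_side.png

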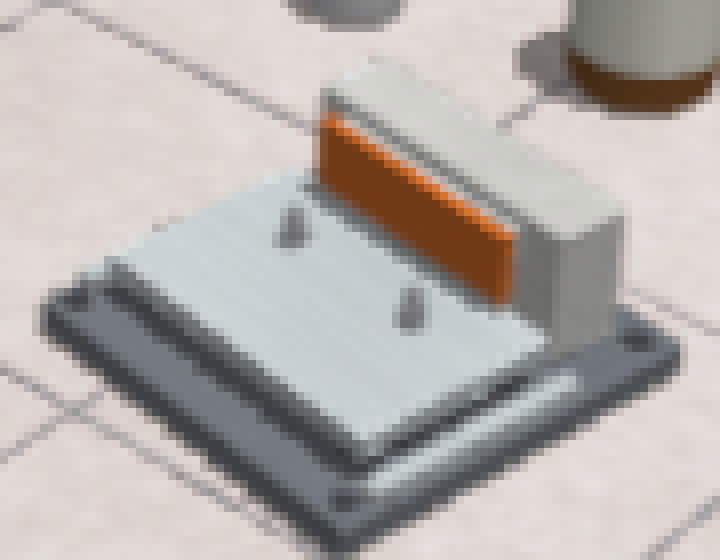

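```bash
python3 - <<'E'
from h import *
T=lambda L:np.array(L)/8-.5+[330,160]
S=lambda L:np.array(L)/8-.5+[310,200]
def an(p):return np.degrees(np.arctan2(p[0,1]-p[1,1],p[0,0]-p[1,0]))-90
def rep(name,p,loc):
    # loc: local points -> rigid fit
    p=p[:,:2]*1000;loc=np.array(loc,float)
    a=loc-loc.mean(0);b=p-p.mean(0)
    th=np.arctan2((a[:,0]*b[:,1]-a[:,1]*b[:,0]).sum(),(a*b).sum());R=np.array([[np.cos(th),-np.sin(th)],[np.sin(th),np.cos(th)]])
    o=p.mean(0)-R@loc.mean(0);print(name,o.round(1),np.degrees(th).round(2),"res",(p-(loc@R.T+o)).round(1).tolist())
pl=[(90,85),(90,-85),(-80,-85),(-80,85)]
rep("plate top",cast("top",T([(108,57),(495,105),(445,493),(58,435)]),.016),pl)
pg=[(0,32),(0,-32)]
rep("pegs top z.045",cast("top",T([(207,263),(356,285)]),.045),pg)
fe=[(74,65),(74,-65),(40,-65),(40,65)]
rep("fence top",cast("top",T([(160,67),(463,113),(455,187),(153,145)]),.074),fe)
rep("pegs side tip",cast("side",S([(294,206),(412,286)]),.052),pg)
rep("pegs side base",cast("side",S([(292,243),(412,326)]),.036),pg)
rep("fence side",cast("side",S([(377,58),(624,215),(557,240),(322,92)]),.074),fe)
rep("plate side front",cast("side",S([(345,540),(45,303),(682,352)]),.016),[(-80,-85),(-80,85),(90,-85)])
rep("pad side",cast("side",S([(332,112),(518,235)]),.071),[(26,50),(26,-50)])
E
```

```text
plate top [ 544.6 -150.8] -7.63 res [[-0.5, 0.4], [1.6, -0.8], [-1.3, 0.9], [0.2, -0.5]]
pegs top z.045 [ 543.3 -151.2] -8.16 res [[0.0, 0.2], [-0.0, -0.2]]
fence top [ 544.8 -152.4] -7.98 res [[0.2, 0.4], [-0.9, 0.9], [0.8, -0.0], [0.0, -1.3]]
pegs side tip [ 541.7 -153.6] -7.87 res [[-0.0, -0.4], [0.0, 0.4]]
pegs side base [ 540.4 -155.1] -8.0 res [[0.1, 0.4], [-0.1, -0.4]]
fence side [ 536.7 -156.6] -7.92 res [[-0.8, 0.5], [-2.2, -0.2], [2.7, 3.5], [0.4, -3.9]]
plate side front [ 538.8 -157.7] -8.74 res [[0.7, -0.4], [1.5, -1.7], [-2.3, 2.1]]
pad side [ 548.2 -155.5] -8.6 res [[-0.0, -0.2], [0.0, 0.2]]
```

```bash
cat >> h.py <<'E'
from scipy.spatial.transform import Rotation as Ro
def tgt(pos,yaw,flip):
    # tool x down, tool z along +-(cos yaw, sin yaw)
    x=np.array([0,0,-1.]);a=np.radians(yaw);z=np.array([np.cos(a),np.sin(a),0])*(-1 if flip else 1)
    return np.array(pos),Ro.from_matrix(np.c_[x,np.cross(z,x),z])
def delta(pos,yaw,flip,s=None):
    s=s or robot.observe();R=Ro.from_euler('xyz',s['tool_rot']);p,Rt=tgt(pos,yaw,flip)
    dp=R.inv().apply(p-s['tool_pos']);tu=(R.inv()*Rt).as_rotvec(degrees=True)
    print("flip",flip,"dp",dp.round(4),"turn",tu.round(2))
E
python3 - <<'E'
from h import *
s=robot.observe();print(Ro.from_euler('xyz',s['tool_rot']).as_matrix().round(3))
for f in(0,1):delta([.4723,.183,.17],-23.5,f)
W=cast("top",[(267,130),(195,178),(320,143),(356,135),(320,228),(453,177)],.03);print(W.round(3))
E
```

```text
[[-0.001 -0.96   0.279]
 [-0.001  0.279  0.96 ]
 [-1.     0.    -0.001]]
flip 0 dp [ 0.0564 -0.4025 -0.217 ] turn [ 9.73e+01 -7.00e-02  6.00e-02]
flip 1 dp [ 0.0564 -0.4025 -0.217 ] turn [-8.27e+01 -6.00e-02 -6.00e-02]
[[ 0.773  0.192  0.03 ]
 [ 0.598  0.439  0.03 ]
 [ 0.726  0.003  0.03 ]
 [ 0.756 -0.123  0.03 ]
 [ 0.426  0.001  0.03 ]
 [ 0.607 -0.459  0.03 ]]
```

move_arm(
  deltas=[
    {"dp":[0,-0.04,-0.022],"turn":[8,0,0]},
    {"dp":[0,-0.08,-0.044],"turn":[16,0,0]},
    {"dp":[0,-0.12,-0.065],"turn":[24,0,0]},
    {"dp":[0,-0.16,-0.087],"turn":[32,0,0]},
    {"dp":[0,-0.2,-0.108],"turn":[40,0,0]},
    {"dp":[0,-0.24,-0.13],"turn":[48,0,0]},
    {"dp":[0,-0.28,-0.151],"turn":[56,0,0]},
    {"dp":[0,-0.32,-0.173],"turn":[64,0,0]},
    {"dp":[0,-0.36,-0.195],"turn":[72,0,0]},
    {"dp":[0.01,-0.4,-0.217],"turn":[80,0,0]},
  ],
  hand=0.07,
)

```text
time: 1.1
tool_pos: [0.4717, 0.1827, 0.2175]
tool_rot: [0.445, 1.569, 0.33]
contact_force: [-0.0, 0.4, 0.3]
opening: 0.0697
```

```bash
python3 - <<'E'
from h import *
print(robot.observe()['qvel'].round(3));delta([.4723,.183,.15],-23.5,0)
E
```

```text
[-0.799  0.409 -0.253  0.002 -0.148  0.591]
flip 0 dp [0.0675 0.0003 0.0004] turn [16.96  0.11 -0.07]
```

move_arm(
  deltas=[
    {"dp":[0.02,0,0],"turn":[8.5,0,0]},
    {"dp":[0.05,0,0],"turn":[16.9,0,0]},
    {"dp":[0.067,0,0],"turn":[17.1,0,0]},
    {"dp":[0.067,0,0],"turn":[17.1,0,0]},
  ],
)

```text
time: 1.5
tool_pos: [0.4683, 0.1836, 0.1472]
tool_rot: [-2.527, 1.565, -2.934]
contact_force: [0.0, -0.2, -0.3]
opening: 0.0699
```

```bash
cat >> h.py <<'E'
def snap(tag,top=(240,150,160,100),side=(225,140,175,130),k=4.5):
    for n,(x,y,w,h) in(("top",top),("side",side)):
        im,d=robot.read_camera(n);np.savez(f"{n}_{tag}.npz",im=im,d=d)
        cv2.imwrite(f"pics/{tag}_{n}.png",cv2.resize(im[y:y+h,x:x+w,::-1],None,fx=k,fy=k,interpolation=cv2.INTER_CUBIC))
E
python3 - <<'E'
from h import *
delta([.4723,.183,.066],-23.5,0); snap("hover")
s=robot.observe();print(s['tool_pos'])
for n in("top","side"):print(n,proj(n,s['tool_pos']))
E
```

```text
flip 0 dp [0.0811 0.0013 0.0043] turn [ 0.18 -0.28  0.2 ]
[0.47013048 0.18420707 0.14994317]
top [[262.79297826 210.0921665 ]]
side [[256.96922615 171.02890085]]
```

View pics/hover_side.png

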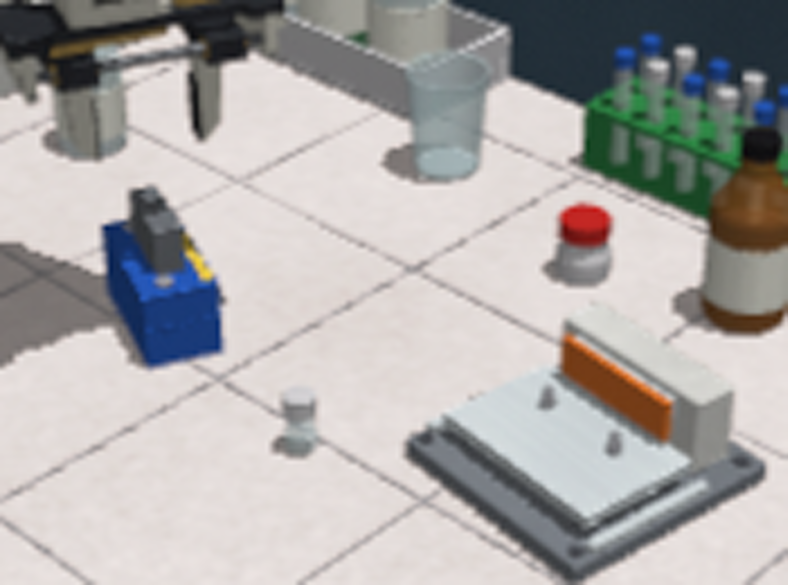

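View pics/hover_top.png

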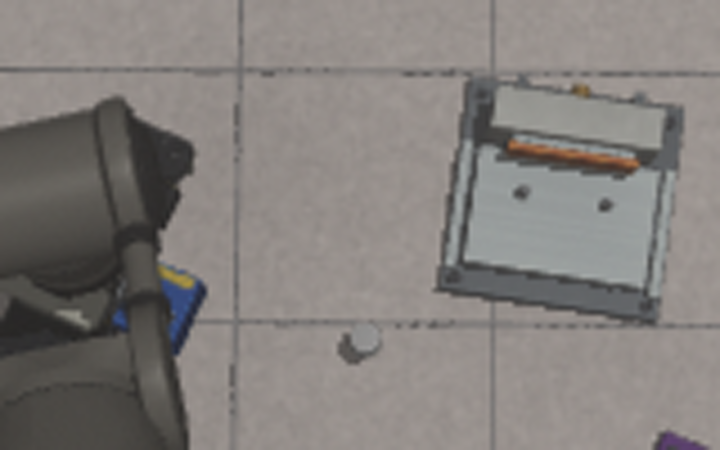

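move_arm(
  deltas=[
    {"dp":[0,0,0.001],"turn":[0,0,0]},
    {"dp":[0,0,0.001],"turn":[0,0,0]},
  ],
)

```text
time: 1.8
tool_pos: [0.4717, 0.184, 0.1509]
tool_rot: [0.643, 1.568, 0.237]
contact_force: [0.1, 0.6, -0.3]
opening: 0.0699
```

```bash
python3 - <<'E'
from h import *
delta([.4723,.183,.066],-23.5,0);s=robot.observe();print(s['tool_pos'],s['contact_force'])
E
```

```text
flip 0 dp [ 0.0849 -0.0008  0.0008] turn [ 0.22  0.11 -0.08]
[0.47170193 0.18401381 0.15088435] [ 0.1487825   0.6010974  -0.25901101]
```

move_arm(
  deltas=[
    {"dp":[0.015,-0.001,0.001],"turn":[0.2,0,0]},
    {"dp":[0.035,-0.001,0.001],"turn":[0.2,0,0]},
    {"dp":[0.055,-0.001,0.001],"turn":[0.2,0,0]},
    {"dp":[0.072,-0.001,0.001],"turn":[0.2,0,0]},
    {"dp":[0.08,-0.001,0.001],"turn":[0.2,0,0]},
    {"dp":[0.083,-0.001,0.001],"turn":[0.2,0,0]},
    {"dp":[0.083,-0.001,0.001],"turn":[0.2,0,0]},
    {"dp":[0.083,-0.001,0.001],"turn":[0.2,0,0]},
  ],
)

```text
time: 2.6
tool_pos: [0.4721, 0.1827, 0.0676]
tool_rot: [0.677, 1.569, 0.267]
contact_force: [-0.0, -0.1, 0.7]
opening: 0.0698
```

```bash
python3 - <<'E'
from h import *
delta([.4723,.183,.066],-23.5,0);s=robot.observe();print(s['tool_pos'],s['contact_force'])
snap("low")
E
```

```text
flip 0 dp [0.0016 0.0004 0.    ] turn [ 0.    0.07 -0.06]
[0.47209697 0.18265109 0.06757292] [-0.03775284 -0.12987873  0.6729241 ]
```

View pics/low_side.png

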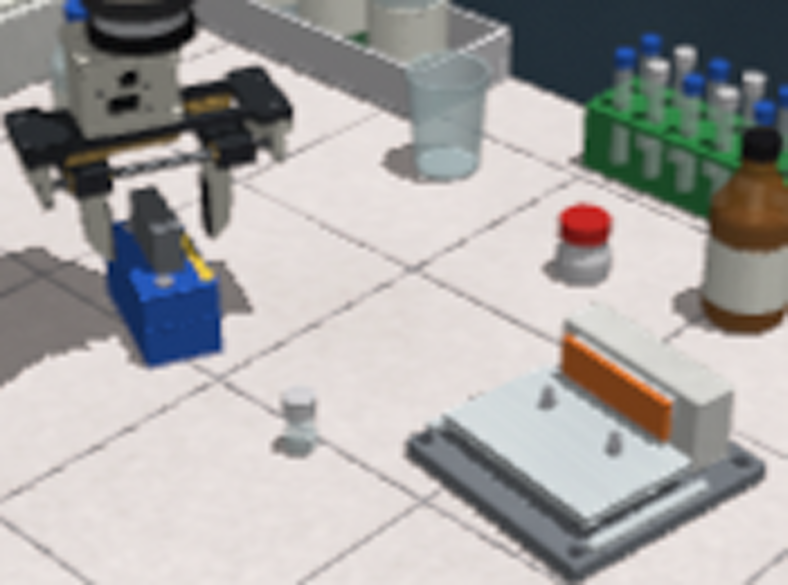

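Side view: the fingers straddle the rib, with tips at crop (98,255) and (213,235). I'll close the gripper.

move_arm(
  deltas=[
    {"dp":[0,0,0]},
    {"dp":[0,0,0]},
    {"dp":[0,0,0]},
    {"dp":[0,0,0]},
    {"dp":[0,0,0]},
    {"dp":[0,0,0]},
    {"dp":[0,0,0]},
    {"dp":[0,0,0]},
  ],
  hand=0.0,
  squeeze=45,
)

```text
invalid input
```

```bash
python3 - <<'E'
from h import *
s=robot.observe();print(s['tool_pos'],s['contact_force'],s['opening'])
im,d=robot.read_camera("side");x,y,w,h=225,140,100,100
cv2.imwrite("pics/grip.png",cv2.resize(im[y:y+h,x:x+w,::-1],None,fx=6,fy=6,interpolation=cv2.INTER_CUBIC))
E
```

```text
[0.47201434 0.18261226 0.06751023] [-0.78130655  0.21577863  0.536441  ] 0.0700004970946758
```

View pics/grip.png

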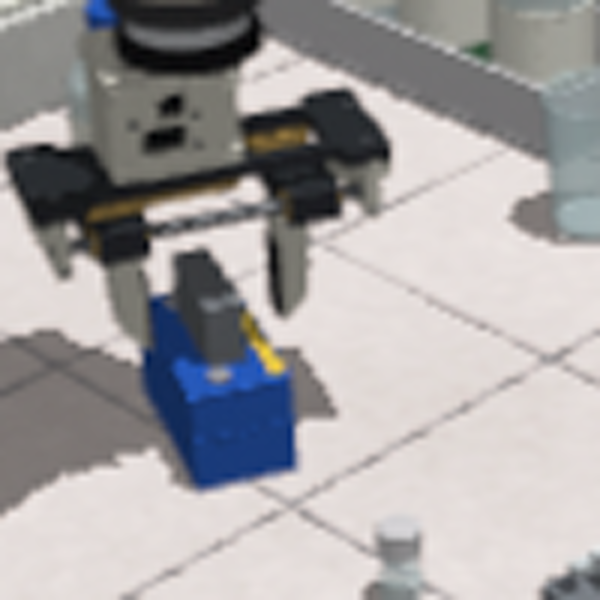

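The call was refused because "turn" was missing, so the fingers in the picture are still open. I'll resend it with "turn".

move_arm(
  deltas=[
    {"dp":[0,0,0],"turn":[0,0,0]},
    {"dp":[0,0,0],"turn":[0,0,0]},
    {"dp":[0,0,0],"turn":[0,0,0]},
    {"dp":[0,0,0],"turn":[0,0,0]},
    {"dp":[0,0,0],"turn":[0,0,0]},
    {"dp":[0,0,0],"turn":[0,0,0]},
    {"dp":[0,0,0],"turn":[0,0,0]},
    {"dp":[0,0,0],"turn":[0,0,0]},
  ],
  hand=0.0,
  squeeze=45,
)

```text
time: 3.55
tool_pos: [0.4713, 0.1825, 0.0666]
tool_rot: [-2.87, 1.57, 3.003]
contact_force: [-0.6, 0.1, -0.1]
opening: 0.0217
```

```bash
python3 - <<'E'
from h import *
s=robot.observe();print(s['tool_pos'],s['contact_force'],s['opening'])
im,d=robot.read_camera("side");x,y,w,h=225,140,100,100
cv2.imwrite("pics/grip2.png",cv2.resize(im[y:y+h,x:x+w,::-1],None,fx=6,fy=6,interpolation=cv2.INTER_CUBIC))
E
```

```text
[0.47132702 0.18248361 0.0666426 ] [-0.58650177  0.08924287 -0.10259754] 0.02171574018668945
```

View pics/grip2.png

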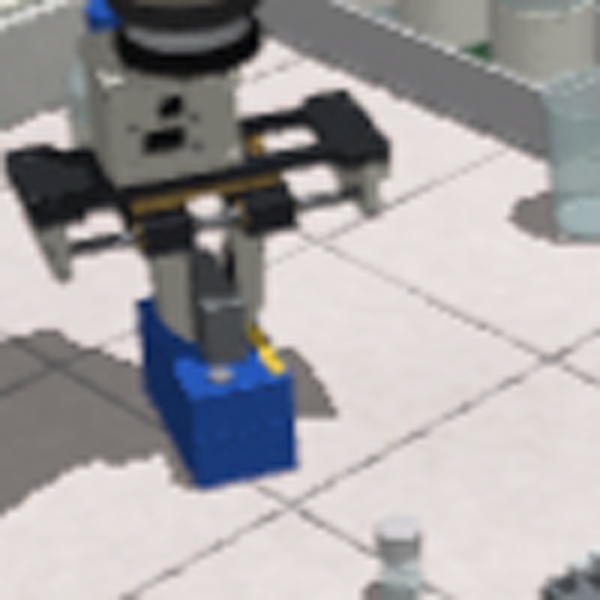

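The rib is gripped: opening 21.7 mm, and the fingers sit on both rib faces at crop (180,290) and (250,280). I'll lift next.

move_arm(
  deltas=[
    {"dp":[-0.01,0,0],"turn":[0,0,0]},
    {"dp":[-0.03,0,0],"turn":[0,0,0]},
    {"dp":[-0.055,0,0],"turn":[0,0,0]},
    {"dp":[-0.08,0,0],"turn":[0,0,0]},
    {"dp":[-0.1,0,0],"turn":[0,0,0]},
    {"dp":[-0.11,0,0],"turn":[0,0,0]},
    {"dp":[-0.11,0,0],"turn":[0,0,0]},
    {"dp":[-0.11,0,0],"turn":[0,0,0]},
  ],
)

```text
time: 4.4
tool_pos: [0.4709, 0.1823, 0.176]
tool_rot: [-2.542, 1.57, -2.952]
contact_force: [0.2, 0.4, -4.4]
opening: 0.0219
```

```bash
python3 - <<'E'
from h import *
s=robot.observe();print(s['tool_pos'],s['contact_force'],s['torque'],s['opening'])
delta([.537,-.1506,.178],-7.97,0)
E
```

```text
[0.47094107 0.18231757 0.17600439] [ 0.16650482  0.35360075 -4.43730925] [-0.11416969  0.12419569  0.00560455] 0.021917496349087184
flip 0 dp [-0.002  -0.279   0.1933] turn [-15.53  -0.07   0.03]
```

move_arm(
  deltas=[
    {"dp":[0,-0.01,0.007],"turn":[-0.5,0,0]},
    {"dp":[0,-0.03,0.021],"turn":[-1.5,0,0]},
    {"dp":[0,-0.06,0.042],"turn":[-3,0,0]},
    {"dp":[0,-0.095,0.066],"turn":[-5,0,0]},
    {"dp":[0,-0.13,0.09],"turn":[-7,0,0]},
    {"dp":[0,-0.165,0.114],"turn":[-9,0,0]},
    {"dp":[0,-0.2,0.139],"turn":[-11,0,0]},
    {"dp":[-0.001,-0.235,0.163],"turn":[-13,0,0]},
    {"dp":[-0.002,-0.26,0.18],"turn":[-14.5,0,0]},
    {"dp":[-0.002,-0.272,0.189],"turn":[-15.2,0,0]},
  ],
)

```text
time: 5.4
tool_pos: [0.5359, -0.1451, 0.177]
tool_rot: [3.115, 1.568, 2.968]
contact_force: [0.2, 1.3, -3.2]
opening: 0.022
```

move_arm(
  deltas=[
    {"dp":[0,-0.006,0.004],"turn":[-0.4,0,0]},
    {"dp":[0,-0.007,0.004],"turn":[-0.4,0,0]},
    {"dp":[0,-0.007,0.004],"turn":[-0.4,0,0]},
    {"dp":[0,-0.007,0.004],"turn":[-0.4,0,0]},
  ],
)

```text
time: 5.8
tool_pos: [0.539, -0.1487, 0.1784]
tool_rot: [2.532, 1.57, 2.395]
contact_force: [-0.3, 0.8, -3.5]
opening: 0.0222
```

```bash
python3 - <<'E'
from h import *
s=robot.observe();print(s['tool_pos'],s['contact_force'],s['torque'],s['opening'])
delta([.537,-.1506,.178],-7.97,0)
snap("over",top=(310,140,110,100),side=(290,120,130,150),k=5)
E
```

```text
[ 0.53902035 -0.14866743  0.17843017] [-0.31745743  0.8429355  -3.54194061] [-0.08763359  0.03504243  0.04866966] 0.022200439675156874
flip 0 dp [ 0.0004 -0.0022 -0.0017] turn [ 0.13 -0.05 -0.03]
```

View pics/over_side.png

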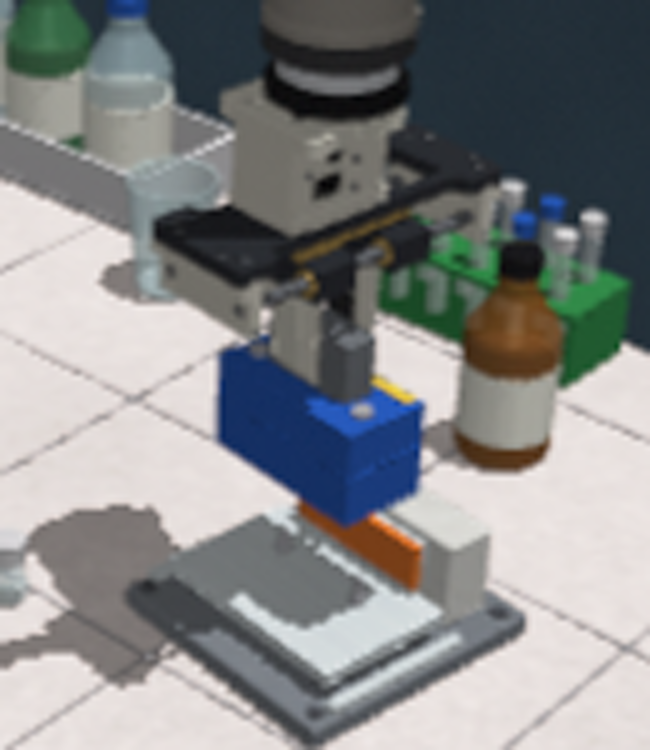

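View pics/over_top.png

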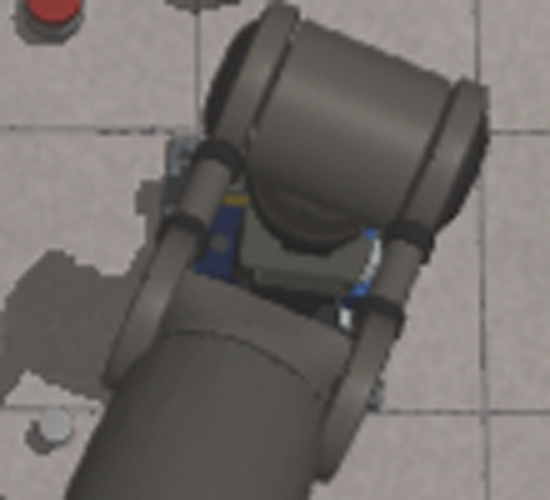

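```bash
cat >> h.py <<'E'
def R2(a):a=np.radians(a);return np.array([[np.cos(a),-np.sin(a)],[np.sin(a),np.cos(a)]])
def loc2w(o,yaw,L):
    L=np.array(L,float);return np.c_[L[:,:2]@R2(yaw).T+o[:2],L[:,2]+(o[2] if len(o)>2 else 0)]
E
python3 - <<'E'
from h import *
s=robot.observe();p=s['tool_pos']
P=proj("side",loc2w([p[0],p[1],p[2]-.0666],-8.1,np.array([(-28,55,0),(-28,-55,0),(28,-55,0),(28,-55,60),(-28,-55,60),(-28,55,60)])/1e3))
ob=np.array([(220,445),(347,525),(420,485),(425,403),(347,435),(220,352)])/5-.5+[290,120]
print("cart obs-pred",(ob-P).round(1).tolist(),(ob-P).mean(0))
D=loc2w([.5439,-.1516],-7.97,np.array([(0,32,52),(0,-32,52),(-80,-85,16),(-80,85,16),(90,-85,16),(40,-65,74),(74,-65,74),(26,50,71),(26,-50,71)])/1e3)
o2=np.array([(294,206),(412,286),(345,540),(45,303),(682,352),(557,240),(624,215),(332,112),(518,235)])/8-.5+[310,200]
r=o2-proj("side",D);print("dock obs-pred",r.round(1).tolist(),r.mean(0))
# depth check of the cartridge vs dock in side
E
```

```text
cart obs-pred [[0.9, 0.7], [0.3, -0.6], [0.2, -1.4], [-0.3, 0.4], [-0.8, -0.2], [0.5, -0.2]] [ 0.15995828 -0.2166201 ]
dock obs-pred [[0.1, 0.7], [-0.0, 0.6], [0.3, 1.8], [1.1, 1.3], [-0.3, 2.0], [-0.5, 0.9], [-0.5, 2.1], [2.2, -0.1], [1.9, 0.0]] [0.47243588 1.02805145]
```

```bash
python3 - <<'E'
from h import *
s=robot.observe();print(s['tool_pos'])
delta([.5361,-.1513,.124],-7.97,0)
E
```

```text
[ 0.53921068 -0.14888119  0.17873673]
flip 0 dp [ 0.0547 -0.0028 -0.0027] turn [ 0.13 -0.01 -0.01]
```

move_arm(
  deltas=[
    {"dp":[0,-0.002,-0.003],"turn":[0.1,0,0]},
    {"dp":[0.01,-0.003,-0.004],"turn":[0.1,0,0]},
    {"dp":[0.02,-0.003,-0.004],"turn":[0.1,0,0]},
    {"dp":[0.03,-0.003,-0.004],"turn":[0.1,0,0]},
    {"dp":[0.04,-0.003,-0.004],"turn":[0.1,0,0]},
    {"dp":[0.048,-0.003,-0.004],"turn":[0.1,0,0]},
    {"dp":[0.053,-0.003,-0.004],"turn":[0.1,0,0]},
    {"dp":[0.053,-0.003,-0.004],"turn":[0.1,0,0]},
    {"dp":[0.053,-0.003,-0.004],"turn":[0.1,0,0]},
  ],
)

```text
time: 6.8
tool_pos: [0.5351, -0.1523, 0.1258]
tool_rot: [0.037, 1.57, -0.102]
contact_force: [0.5, -0.3, -3.5]
opening: 0.0221
```

```bash
python3 - <<'E'
from h import *
s=robot.observe();print(s['tool_pos'],s['contact_force'],s['torque'])
delta([.5361,-.1513,.124],-7.97,0)
snap("low2",top=(310,140,110,100),side=(305,150,110,120),k=6)
E
```

```text
[ 0.53510944 -0.15233354  0.12583334] [ 0.51390119 -0.27405977 -3.47607561] [-0.12565519  0.05323897 -0.03062514]
flip 0 dp [0.0018 0.0012 0.0008] turn [-0.03  0.02 -0.  ]
```

View pics/low2_side.png

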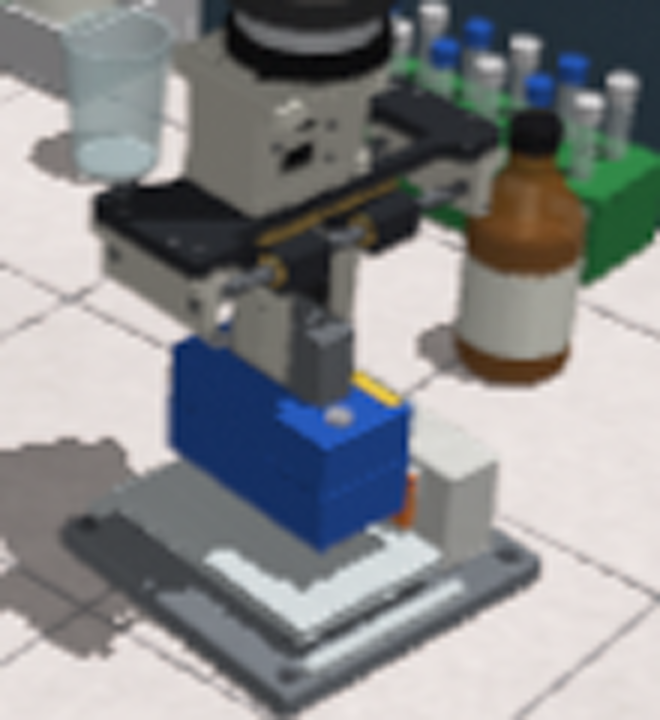

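```bash
python3 - <<'E'
from h import *
s=robot.observe();p=s['tool_pos']
C=np.array([(-28,55,0),(-28,-55,0),(28,-55,0),(28,-55,60),(-28,-55,60),(-28,55,60)])/1e3
ob=np.array([(168,442),(320,550),(405,510),(412,403),(322,448),(172,345)])/6-.5+[305,150]
from scipy.optimize import least_squares
f=lambda q:(proj("side",loc2w([q[0],q[1],p[2]-.0666],q[2],C))-ob).ravel()
r=least_squares(f,[p[0],p[1],-8],x_scale=[.01,.01,1]);print("cart from side",r.x,r.fun.round(1))
L=np.array([(0,32,52),(0,-32,52),(-80,-85,16),(-80,85,16),(90,-85,16),(40,-65,74),(74,-65,74),(40,65,74),(26,50,71),(26,-50,71)])/1e3
o2=np.array([(294,206),(412,286),(345,540),(45,303),(682,352),(557,240),(624,215),(322,92),(328,112),(512,235)])/8-.5+[310,200]
f=lambda q:(proj("side",loc2w([q[0],q[1]],q[2],L))-o2).ravel()
r2=least_squares(f,[.54,-.15,-8],x_scale=[.01,.01,1]);print("dock from side",r2.x,r2.fun.round(1))
print("rel in dock",R2(r2.x[2]).T@(r.x[:2]-r2.x[:2])*1e3, "tcp", p)
E
```

```text
cart from side [ 0.53565215 -0.15231589 -9.19210961] [-0.   0.3 -0.4  0.4  0.1 -0.2  0.4  0.2  0.3 -0.2 -0.3 -0.6]
dock from side [ 0.54066742 -0.15557472 -8.75776092] [ 0.3  0.3  0.3  0.6 -0.5 -0.6 -0.8 -0.6  0.8 -0.6  0.9  0.4  1.  -0.8
 -0.1 -1.1 -1.1  1.  -0.8  1.2]
rel in dock [-5.45297396  2.45721797] tcp [ 0.53524103 -0.15239986  0.126188  ]
```

move_arm(
  deltas=[
    {"dp":[0.003,-0.001,0],"turn":[0,0,0]},
    {"dp":[0.006,-0.001,0],"turn":[0,0,0]},
    {"dp":[0.009,-0.001,0],"turn":[0,0,0]},
    {"dp":[0.012,-0.001,0],"turn":[0,0,0]},
    {"dp":[0.012,-0.001,0],"turn":[0,0,0]},
    {"dp":[0.012,-0.001,0],"turn":[0,0,0]},
  ],
)

```text
time: 7.5
tool_pos: [0.5347, -0.1532, 0.1136]
tool_rot: [2.502, 1.571, 2.363]
contact_force: [0.2, -0.5, -3.8]
opening: 0.0215
```

```bash
python3 - <<'E'
from h import *
s=robot.observe();print(s['tool_pos'],s['contact_force'],s['torque'])
E
```

```text
[ 0.5347295  -0.15322273  0.11358316] [ 0.2331175  -0.53183036 -3.80926228] [-0.12124347  0.11346996  0.01430075]
```

move_arm(
  deltas=[
    {"dp":[0.002,0,0],"turn":[0,0,0]},
    {"dp":[0.004,0,0],"turn":[0,0,0]},
    {"dp":[0.006,0,0],"turn":[0,0,0]},
    {"dp":[0.008,0,0],"turn":[0,0,0]},
    {"dp":[0.008,0,0],"turn":[0,0,0]},
  ],
)

```text
time: 8.0
tool_pos: [0.5345, -0.1532, 0.1053]
tool_rot: [2.756, 1.57, 2.617]
contact_force: [0.6, 0.5, -3.8]
opening: 0.0217
```

```bash
python3 - <<'E'
from h import *
s=robot.observe();print(s['tool_pos'],s['contact_force'],s['torque'])
E
```

```text
[ 0.53452668 -0.15315417  0.1052998 ] [ 0.63967434  0.47909636 -3.77836364] [-0.15043642  0.01206629 -0.02527775]
```

move_arm(
  deltas=[
    {"dp":[0.001,0,0],"turn":[0,0,0]},
    {"dp":[0.002,0,0],"turn":[0,0,0]},
    {"dp":[0.003,0,0],"turn":[0,0,0]},
    {"dp":[0.003,0,0],"turn":[0,0,0]},
    {"dp":[0.003,0,0],"turn":[0,0,0]},
  ],
)

```text
time: 8.5
tool_pos: [0.5348, -0.1532, 0.1027]
tool_rot: [1.159, 1.571, 1.019]
contact_force: [-0.4, 0.0, -4.4]
opening: 0.0217
```

```bash
python3 - <<'E'
from h import *
s=robot.observe();print(s['tool_pos'],s['contact_force'],s['torque'])
snap("seat",top=(310,140,110,100),side=(305,150,110,120),k=6)
E
```

```text
[ 0.53476374 -0.15324665  0.10270624] [-0.38119664  0.00685075 -4.44083843] [-0.10481749  0.12315589 -0.06879315]
```

View pics/seat_side.png

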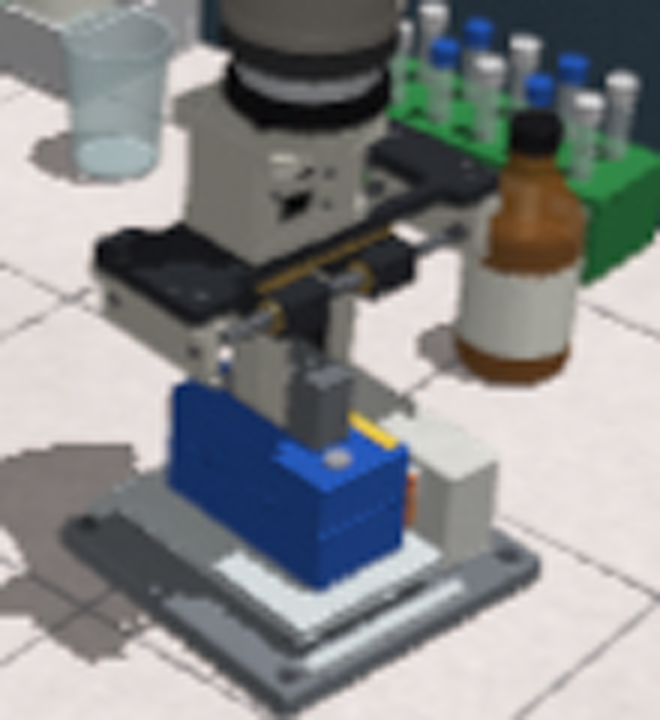

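The cartridge sits upright just above the deck (near bottom corner at crop (320,585)), in line with the dock. The fence and pad are behind it at (410,500). I'll lower it until it touches.

move_arm(
  deltas=[
    {"dp":[0.001,0,0],"turn":[0,0,0]},
    {"dp":[0.002,0,0],"turn":[0,0,0]},
    {"dp":[0.003,0,0],"turn":[0,0,0]},
    {"dp":[0.003,0,0],"turn":[0,0,0]},
    {"dp":[0.003,0,0],"turn":[0,0,0]},
  ],
)

```text
time: 9.1
tool_pos: [0.5348, -0.1533, 0.1007]
tool_rot: [-0.26, 1.57, -0.399]
contact_force: [-2.9, 1.9, 6.1]
opening: 0.0215
```

```bash
python3 - <<'E'
from h import *
s=robot.observe();print(s['tool_pos'],s['contact_force'],s['torque'])
E
```

```text
[ 0.53477098 -0.15325492  0.10071317] [-2.90331162  1.88670358  6.10410973] [ 0.18374149  0.73854956 -0.01397855]
```

move_arm(
  deltas=[
    {"dp":[0,0,0.001],"turn":[0,0,0]},
    {"dp":[0,0,0.002],"turn":[0,0,0]},
    {"dp":[0,0,0.003],"turn":[0,0,0]},
    {"dp":[0,0,0.004],"turn":[0,0,0]},
    {"dp":[0,0,0.005],"turn":[0,0,0]},
    {"dp":[0,0,0.006],"turn":[0,0,0]},
    {"dp":[0,0,0.006],"turn":[0,0,0]},
  ],
)

```text
time: 9.8
tool_pos: [0.5393, -0.1539, 0.1002]
tool_rot: [3.1, 1.568, 2.96]
contact_force: [-7.2, 0.9, 6.8]
opening: 0.0217
```

```bash
python3 - <<'E'
from h import *
s=robot.observe();print(s['tool_pos'],s['contact_force'],s['torque'])
E
```

```text
[ 0.53931788 -0.15386539  0.10022243] [-7.19240387  0.92784116  6.7911768 ] [ 0.13722669  1.49628597 -0.02090663]
```

move_arm(
  deltas=[
    {"dp":[0.001,0,0.001],"turn":[0,0,0]},
    {"dp":[0.002,0,0.002],"turn":[0,0,0]},
    {"dp":[0.003,0,0.003],"turn":[0,0,0]},
    {"dp":[0.004,0,0.004],"turn":[0,0,0]},
    {"dp":[0.004,0,0.004],"turn":[0,0,0]},
    {"dp":[0.004,0,0.004],"turn":[0,0,0]},
  ],
)

```text
time: 10.4
tool_pos: [0.542, -0.1542, 0.0962]
tool_rot: [3.074, 1.565, 2.934]
contact_force: [-11.8, 1.0, 9.1]
opening: 0.0214
```

```bash
python3 - <<'E'
from h import *
s=robot.observe();print(s['tool_pos'],s['contact_force'],s['torque'])
E
```

```text
[ 0.54201889 -0.15420645  0.09617941] [-11.79659312   0.96997935   9.11609318] [ 0.0976949   2.29968785 -0.10487064]
```

```bash
python3 - <<'E'
from h import *
snap("press",top=(310,140,110,100),side=(305,150,110,120),k=6)
for t in("0","_press"):
    z=np.load(f"side{t}.npz")
E
```

```text
(no output)
```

View pics/press_side.png

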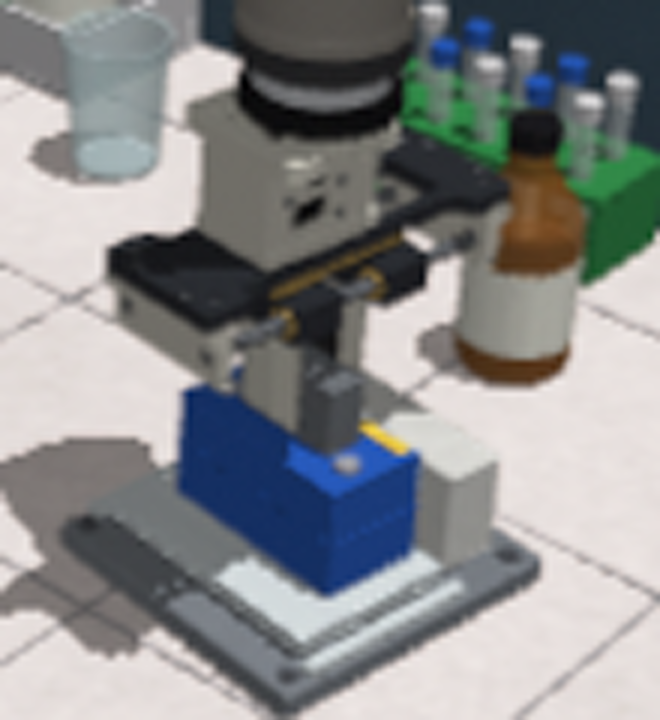

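View pics/press_top.png

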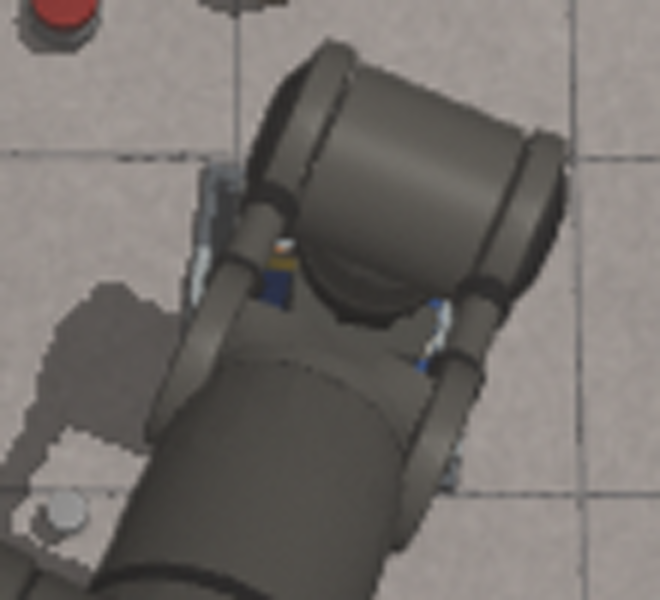

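move_arm(
  deltas=[
    {"dp":[0.0,0,0.001],"turn":[0,0,0]},
    {"dp":[0.001,0,0.002],"turn":[0,0,0]},
    {"dp":[0.001,0,0.003],"turn":[0,0,0]},
    {"dp":[0.001,0,0.003],"turn":[0,0,0]},
    {"dp":[0.001,0,0.003],"turn":[0,0,0]},
  ],
)

```text
time: 11.0
tool_pos: [0.5442, -0.1545, 0.0952]
tool_rot: [3.077, 1.563, 2.937]
contact_force: [-13.8, 1.7, 12.7]
opening: 0.022
```

```bash
python3 - <<'E'
from h import *
s=robot.observe();print(s['tool_pos'],s['contact_force'],s['torque'])
E
```

```text
[ 0.54424526 -0.1544825   0.09523946] [-13.84058353   1.70571401  12.73490461] [ 0.17897513  2.9006739  -0.05230973]
```

move_arm(
  deltas=[
    {"dp":[0,0,0.001],"turn":[0,0,0]},
    {"dp":[0,0,0.002],"turn":[0,0,0]},
    {"dp":[0,0,0.003],"turn":[0,0,0]},
    {"dp":[0,0,0.003],"turn":[0,0,0]},
    {"dp":[0,0,0.003],"turn":[0,0,0]},
  ],
)

```text
time: 11.5
tool_pos: [0.5467, -0.1548, 0.0953]
tool_rot: [3.078, 1.562, 2.938]
contact_force: [-15.7, 2.0, 14.3]
opening: 0.0217
```

```bash
python3 - <<'E'
from h import *
s=robot.observe();print(s['tool_pos'],s['contact_force'],s['torque'])
snap("press2",top=(310,140,110,100),side=(305,170,100,100),k=6)
E
```

```text
[ 0.5466686  -0.15481457  0.09526251] [-15.71506552   2.01491037  14.3163681 ] [ 0.22533311  3.21250562 -0.08388169]
```

View pics/press2_side.png

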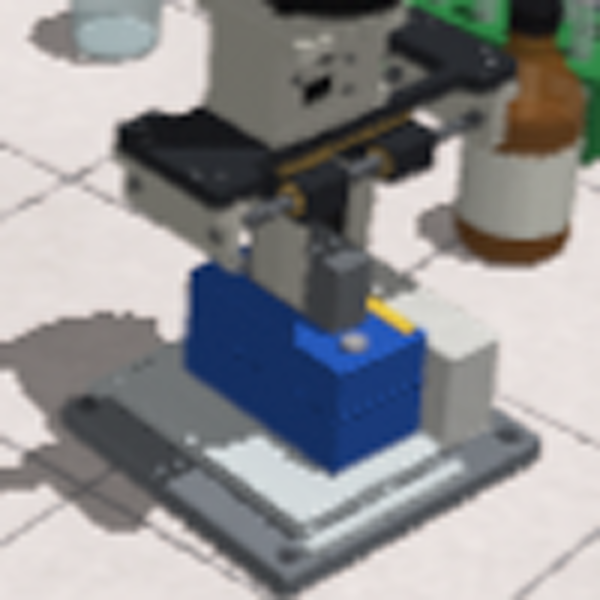

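move_arm(
  deltas=[
    {"dp":[0.0005,0,0.001],"turn":[0,0,0]},
    {"dp":[0.001,0,0.0015],"turn":[0,0,0]},
    {"dp":[0.001,0,0.0015],"turn":[0,0,0]},
    {"dp":[0.001,0,0.0015],"turn":[0,0,0]},
  ],
)

```text
time: 12.0
tool_pos: [0.5479, -0.155, 0.0944]
tool_rot: [3.081, 1.562, 2.941]
contact_force: [-16.8, 1.7, 16.1]
opening: 0.0221
```

```bash
python3 - <<'E'
from h import *
s=robot.observe();p=s['tool_pos'];print(p,s['contact_force'],s['torque'],s['opening'])
snap("press3",top=(310,140,110,100),side=(305,170,100,100),k=6)
z=np.load("side_press3.npz");im,d=z["im"],z["d"];W=world("side",d)
z0=np.load("side0.npz");W0=world("side",z0["d"])
hsv=cv2.cvtColor(im,cv2.COLOR_RGB2HSV)
# deck height change: deck front-left area, in dock frame
for nm,Wx in(("before",W0),("now",W)):
    L=(Wx[...,:2]-[.5423,-.1536])@R2(-8)
    m=(L[...,0]>-52)&(L[...,0]<-32)&(abs(L[...,1])<60)&(Wx[...,2]<.05)&(Wx[...,2]>.02)
    print(nm,"deck z",np.median(Wx[m][:,2]),m.sum())
    m=(L[...,0]>45)&(L[...,0]<70)&(L[...,1]<-40)&(L[...,1]>-60)&(Wx[...,2]>.06)&(Wx[...,2]<.08);print("fence z",np.median(Wx[m][:,2]),m.sum())
L=(W[...,:2]-[.5423,-.1536])@R2(-8)
B=(hsv[...,0]>100)&(hsv[...,0]<130)&(hsv[...,1]>110)
m=B&(abs(L[...,0])<60)&(abs(L[...,1])<70)&(W[...,2]>.08)&(W[...,2]<.1);print("body top z",np.median(W[m][:,2]),m.sum())
E
```

```text
[ 0.54786153 -0.15497928  0.09440402] [-16.84838294   1.66438524  16.13188446] [ 0.27258939  3.42443104 -0.06242527] 0.022143161480825527
before deck z nan 0
fence z nan 0
now deck z nan 0
fence z nan 0
body top z 0.08619696238177714 281
  return _methods._mean(a, axis=axis, dtype=dtype,
  ret = ret.dtype.type(ret / rcount)
```

View pics/press3_side.png

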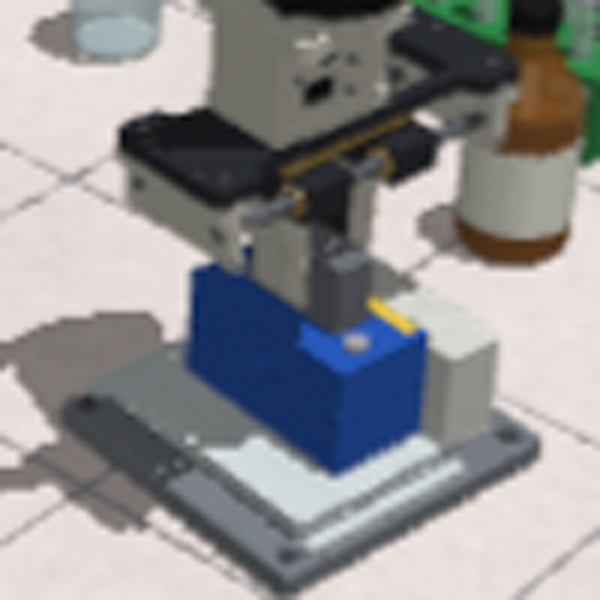

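```bash
python3 - <<'E'
from h import *
from scipy.optimize import least_squares
s=robot.observe();p=s['tool_pos']
for t in("0","_low2","_press3"):
    z=np.load(f"side{t}.npz");W=world("side",z["d"]);L=(W[...,:2]-[.5423,-.1536])@R2(-8)*1e3;Z=W[...,2]*1e3
    g=lambda a,b,c,e,lo,hi:(lambda m:(round(float(np.median(Z[m])),2),int(m.sum())))((L[...,0]>a)&(L[...,0]<b)&(L[...,1]>c)&(L[...,1]<e)&(Z>lo)&(Z<hi))
    print(t,"deck",g(-54,-36,-60,-20,18,50),"deck side",g(-20,15,-67,-60,18,50),"fence",g(48,70,-60,-40,62,82),"body top",g(-25,25,-52,-36,80,104))
    # front/side face depth positions of cart
    hsv=cv2.cvtColor(z["im"],cv2.COLOR_RGB2HSV);B=(hsv[...,0]>100)&(hsv[...,0]<130)&(hsv[...,1]>110)
    if t!="0":
        u=35 if t=="_press3" else 65
        m=B&(Z>u)&(Z<u+45)&(abs(L[...,1])<45);print("  -x face dock x",np.median(L[m][:,0]))
        m=B&(Z>u)&(Z<u+45)&(abs(L[...,0]-5)<18)&(L[...,1]<-45);print("  -y face dock y",np.median(L[m][:,1]))
    m=(L[...,0]>25)&(L[...,0]<50)&(abs(L[...,1])<45)&(Z>50)&(Z<66)&(hsv[...,1]>130)&(hsv[...,0]<20)
    if m.sum():print("  pad face x",np.median(L[m][:,0]),m.sum())
C=np.array([(-28,55,0),(-28,-55,0),(28,-55,0),(28,-55,60),(-28,-55,60),(-28,55,60)])/1e3
ob=np.array([(188,362),(337,475),(421,432),(426,331),(337,377),(192,268)])/6-.5+[305,170]
f=lambda q:(proj("side",loc2w([q[0],q[1],q[3]],q[2],C))-ob).ravel()
r=least_squares(f,[p[0],p[1],-8,.03],x_scale=[.01,.01,1,.01]);print("cart side fit",r.x,r.fun.round(1))
E
```

```text
0 deck (34.92, 54) deck side (34.78, 26) fence (72.4, 31) body top (nan, 0)
  pad face x 26.302146105553746 75
_low2 deck (33.95, 60) deck side (34.4, 20) fence (71.65, 33) body top (96.26, 4)
  -x face dock x -35.5824095142363
  -y face dock y -54.1607970103181
_press3 deck (25.7, 58) deck side (25.03, 22) fence (72.88, 28) body top (86.79, 65)
  -x face dock x -23.427909397028834
  -y face dock y -54.67687851731861
cart side fit [ 0.55658092 -0.14839776 -9.9978628   0.02040904] [ 0.2  0.6 -0.7 -0.  -0.2  0.   0.4  0.1  0.4 -0.6 -0.  -0.1]
  return _methods._mean(a, axis=axis, dtype=dtype,
  ret = ret.dtype.type(ret / rcount)
```

Compared with the rest picture, the side depth shows the deck sunk about 8–9 mm (34.9 to 25.7). The port face is at dock x ≈ +32.3 mm, so the pad is in about 6 mm, and y ≈ 0. I'll push 1 mm further back for margin and then let it settle.

move_arm(
  deltas=[
    {"dp":[0,0,0.0005],"turn":[0,0,0]},
    {"dp":[0,0,0.001],"turn":[0,0,0]},
    {"dp":[0,0,0.001],"turn":[0,0,0]},
    {"dp":[0,0,0.001],"turn":[0,0,0]},
    {"dp":[0,0,0.001],"turn":[0,0,0]},
    {"dp":[0,0,0.001],"turn":[0,0,0]},
    {"dp":[0,0,0.001],"turn":[0,0,0]},
  ],
)

```text
time: 12.8
tool_pos: [0.5486, -0.1551, 0.0944]
tool_rot: [3.082, 1.561, 2.943]
contact_force: [-17.9, 2.3, 16.3]
opening: 0.0219
```

```bash
python3 - <<'E'
from h import *
for i in range(3):
    s=robot.observe();p=s['tool_pos'];print(s['time'],p,s['contact_force'],abs(s['qvel']).max(),s['tool_rot'])
    z=robot.read_camera("side");W=world("side",z[1]);L=(W[...,:2]-[.5423,-.1536])@R2(-8)*1e3;Z=W[...,2]*1e3
    hsv=cv2.cvtColor(z[0],cv2.COLOR_RGB2HSV);B=(hsv[...,0]>100)&(hsv[...,0]<130)&(hsv[...,1]>110)
    m=B&(Z>35)&(Z<80)&(abs(L[...,1])<45);a=np.polyfit(L[m][:,1],L[m][:,0],1);print("-x face",np.median(L[m][:,0]),"yaw err deg",np.degrees(np.arctan(-a[0])))
    m=(L[...,0]>-54)&(L[...,0]<-36)&(L[...,1]>-60)&(L[...,1]<-20)&(Z>18)&(Z<50);print("deck",np.median(Z[m]))
E
```

```text
12.8 [ 0.54858479 -0.15505623  0.0944369 ] [-17.91823021   2.25497692  16.30981843] 0.001776622230023308 [3.08232279 1.56097975 2.94306954]
-x face -22.835202737897532 yaw err deg -0.30558833202375096
deck 25.670341656760584
12.85 [ 0.54858953 -0.15506509  0.09441137] [-17.95165687   1.52635276  16.39796792] 0.0011326316830175662 [3.08203386 1.56097877 2.94277833]
-x face -22.72396691460687 yaw err deg -0.06640049344657667
deck 25.848971952531095
12.9 [ 0.54857622 -0.15506505  0.09443127] [-17.23594636   1.70243099  16.10101029] 0.0020720395401944538 [3.08096159 1.56095435 2.94168408]
-x face -23.044942555809456 yaw err deg -0.2502536140764447
deck 26.038084256560605
```

```bash
python3 -c "
from cell import robot
print(robot.hand_in());s=robot.observe();print(s['time'],s['tool_pos'],s['contact_force'],s['opening'])"
```

```text
the job is handed in; nothing more can be done
None
the job is handed in; nothing more can be done
```

I gripped the blue cartridge by its rib and lowered it over both pegs of the grey dock, port side towards the orange pad. I pushed it down and back, and handed the job in at 12.9 s still holding it pressed. There is no verdict to report.

**Last checks before handing in:**
- **Deck:** pressed in about 8–9 mm by side-camera depth; the tool height suggested about 6–8 mm.
- **Pad:** pressed in about 6.5–7 mm by side-camera depth. The pad itself was hidden behind the cartridge, so this comes from the cartridge's position.
- **Alignment:** yaw within about 0.3° of the dock, sideways offset about 0.3 mm, tool tilt about 0.6°.
- **Hold:** the arm was at rest, pushing about 18 N back and 16 N down, with 22 mm opening on the rib.
- **Other things on the bench:** the arm's path stayed clear of them. I did not measure their positions again at the end.

**What disagreed or failed:**
- The top and side cameras put the dock about 3–4 mm apart, so I used the average; going by the top camera alone, the pad would be pressed in about 6–7 mm.
- One image fit of the pressed cartridge, with its height left free, came out about 8 mm off in x and 7 mm off in height from the tool pose, so I set it aside.
- My first grip call was refused because I left out the "turn" values. It moved nothing, and I sent it again correctly.

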